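# Put the nested tea caddy back together

### The arm

A 6-joint arm with a two-finger parallel gripper is mounted at the origin on a cart in front of the work surface, level with it; the furniture and walls round the work are solid. World frame = base frame: x ahead of the robot, y to its left, z up, the work surface at z = 0. Lengths are in mm, angles in rad, forces in N, time in s.
With the tool pointing down it reaches from about 350 to 975 mm from the base axis. Payload 17.4 kg.
Tool frame: the origin (TCP) lies on the mounting face of the last link; the fingertips stand 173 mm ahead of it and the grasp point (between the pads) lies 155 mm ahead of it (robot.grip_point_offset is the distance from the TCP to the grasp point, in mm); z points along the fingers, y is the direction in which the jaws open and shut (so a half turn about z gives the same grasp; the last joint's range is limited). The gripper opens to 85 mm and grips with 20 to 120 N. Pads are 22 mm wide; open, the fingers measure 114 mm over their backs; the gripper's body (76 mm by 85 mm) begins 54 mm behind the grasp point. The pads swing forward as they close: fully open they stand 13 mm farther back than shut.
Start: joints at [-1.171, 0.116, 1.442, -0, 1.584, -0.038], TCP at [286.157, -611.35, 404.703] pointing down, gripper open.
Joint ranges: [-2.83, 2.83], [-0.83, 2.19], [0.07, 2.5], [-1.14, 4.28], [0.01, 3], [-2.97, 2.97]. Speed limits (rad/s): [1.89, 1.89, 2.22, 3.14, 3.14, 3.14].

### API

Orientations are given as a unit quaternion [w, x, y, z].
In Python, from plant import robot gives the robot as it stands.
- The arm moves only by the shell command python3 -m inch 'ROWS' [FORCE]. ROWS is JSON, a list of rows, each a list of 5 numbers: the finger opening in cm, from 0 to 8.54, then the shift along the world's x, y, z in cm, then the turn about the world's z in rad. In form: [[fingers, x, y, z, roll], ...]. A call has 1 to 8 rows; each row is the pose to reach, as a shift and turn from the pose commanded when the call began; what a row does not reach only later rows make up. A row lasts 1/8 s, in which the tool goes at most 62.5 mm and 10.7 degrees, less where a joint would pass 70% of its speed; a pose out of reach is approached as far as the arm can. A call with a gripper value outside its range is refused whole. The fingers move at their own pace and stop on an object; FORCE is the grip in N (left out, the last holds). Time passes only in rows, so rows that repeat a pose let the fingers close. It gives the time, the measured TCP pose, the force and the opening at its end, in the units of the state.
- robot.get_obs(): the state, without advancing time (a new reading comes with each control period).
- robot.read_camera(name): name is "side" or "top" or "wrist"; returns a dict with "color" (420x560x3 uint8, red, green, blue), "depth" (420x560 float32, mm along the optical axis (not along the pixel's ray), 0 where there is no reading), "intrinsics" (3x3 intrinsics, pixels), "view" (4x4, takes a point from world to camera coordinates). Camera axes: x right, y up, looking along -z (the intrinsics and any distortion apply to the point x, -y, -z); pixel columns grow to the right and rows downward; lengths in mm; the calibration is good to about 2 mm. A picture is of the moment at which its call begins.
- robot.close_job(): hands the job in, once; it reports no verdict.
Trained networks look in a picture, given as the dict that the camera call returned (one of the last four; its "shot" number tells which), for a name from the list of things; names that differ only in an ending like _2 or _b are one class to them, and where a whole thing is asked for, a point or a joint stands for the part that bears it (a point fixed in the world has none). Each returns a list of dicts, best first, with "p" (0 to 1); they miss things now and then, are a little off and sometimes report something else, mostly with a low value. They report only what shows in the picture. A call takes as long as a camera call. They do not tell look-alikes from the thing itself.
- robot.silhouettes(picture, name): "region" (420x560 bool, what is visible of it) and "box" ([left, top, width, height] in pixels, round what is visible of it).
- robot.pinpoint(picture, name): "uv" ([column, row] in pixels: a listed point, or the origin of a listed thing).
The state is a dict: "t": time; "qpos": joint angles; "joint_velocities": joint speeds; "tau": joint torques, N m; "tool_pos": TCP position; "ee_rot": TCP orientation; "ft_force": force on the tool from outside, world axes, zero at the start; "ft_torque": the same for the moment, N m; "width": finger opening in mm.
Only numpy, scipy, OpenCV 4.12 (cv2) and the standard library are available. Lean on these libraries where they do the work, as an engineer would, in place of code of your own. Each camera call takes 0.05 s, during which the arm holds its last target.

### The job

Put the steel tea caddy back together on the wooden coaster, its parts picked out from among the other things: first set its low base (the one with the collar) on the middle of the coaster, then stand the slim tin inside the base's collar, put the small knobbed lid on the slim tin, and last lower the tall cover over it all until its edge rests on the base. Leave the wide tin where it stands, and let everything stand upright and released at the end.

Things in the scene. Friction and masses are not known exactly. Their poses are not given: they have to be found in the camera images.
- coaster_top (a point): Round plain wooden coaster, 100 mm across and 10 mm thick, fixed to the worktop. The point is the centre of its top face, z up.
- base_center (a point): Base of the tea caddy, brushed steel, loose: a low round foot 62 mm across and 14 mm high, from which a thinner round collar (52 mm outside, 47 mm inside, its outer edge bevelled at the top) stands up 14 mm more; 28 mm high in all. Inside the collar the floor is 14 mm above the underside. The point is on its axis, 14 mm above its underside (half-way up, level with the step outside the collar); z up along the axis.
- tin_center (a point): Slim inner tin, brushed steel, loose: straight round cup, open at the top, 39 mm outside, 35 mm inside, 58 mm high. It fits loosely inside the collar of the base and stands 44 mm proud of the collar. The point is on its axis half-way up (29 mm above its underside); z up.
- lid_center (a point): Small lid of the slim tin, loose: steel disc 39 mm across and 4 mm thick with a round plug 29 mm across and 7 mm deep under it and a dark wooden knob 18 mm across and 26 mm high on top; it stands on its plug, 37 mm high in all. On the tin, the plug sinks in and the disc rests on the rim. The point is on its axis half-way up (18.5 mm above the bottom of the plug; the disc's upper face lies 11 mm above the bottom of the plug); z up.
- cover_center (a point): Tall outer cover of the caddy, brushed steel, loose: plain straight round shell, closed flat top, open mouth below (it stands mouth down), 62 mm outside, 96 mm high, 57 mm inside, 92 mm deep inside. Closed, it goes over the lidded slim tin and round the collar, and its edge rests on the step of the base. The point is on its axis half-way up (48 mm above its lower edge); z up.
- wide_tin_center (a point): Wide low tin, brushed steel, loose: open round cup 68 mm across and 45 mm high, too wide for the caddy and no part of it; stays where it stands. The point is on its axis half-way up (22.5 mm above its underside).
Not all that is in view belongs to the job. Leave any black look-alike of the part that bears base_center alone.

How it is judged (in metres and radians):
On the way, in this order (a step that is already met when the one before it is completed fails the run):
1. the base stands upright on the middle of the coaster, released (horizontal distance between base_center and coaster_top below 0.015 m and z of base_center in the frame of coaster_top between 0.011 and 0.017 m and angle between base_center's own z axis and vertical below 0.08 rad and linear speed of base below 0.03 m/s and contact force between the fingers and base below 0.2 N), for 0.2 s.
2. the slim tin stands in the base's collar, released (horizontal distance between base_center and coaster_top below 0.015 m and z of base_center in the frame of coaster_top between 0.011 and 0.017 m and angle between each of base_center, tin_center's own z axis and vertical below 0.08 rad and horizontal distance between tin_center and base_center below 0.008 m and z of tin_center in the frame of base_center between 0.026 and 0.032 m and linear speed of tin below 0.03 m/s and contact force between the fingers and tin below 0.2 N), for 0.2 s.
3. the small lid sits on the slim tin, released (horizontal distance between base_center and coaster_top below 0.015 m and z of base_center in the frame of coaster_top between 0.011 and 0.017 m and angle between each of base_center, tin_center, lid_center's own z axis and vertical below 0.08 rad and horizontal distance between tin_center and base_center below 0.008 m and z of tin_center in the frame of base_center between 0.026 and 0.032 m and horizontal distance between lid_center and tin_center below 0.006 m and z of lid_center in the frame of tin_center between 0.0375 and 0.0435 m and linear speed of lid below 0.03 m/s and contact force between the fingers and lid below 0.2 N), for 0.2 s.
4. the tall cover rests on the step of the base, released (horizontal distance between base_center and coaster_top below 0.015 m and z of base_center in the frame of coaster_top between 0.011 and 0.017 m and angle between each of base_center, cover_center's own z axis and vertical below 0.08 rad and horizontal distance between cover_center and base_center below 0.006 m and z of cover_center in the frame of base_center between 0.045 and 0.051 m and linear speed of cover below 0.03 m/s and contact force between the fingers and cover below 0.2 N), for 0.2 s.
At the end, for the whole second after the job is handed in: Base on the coaster within 15 mm of centre; slim tin in the base within 8 mm; lid on the slim tin and cover on the base's step within 6 mm of the axis; heights within 3 mm of seated, upright within 0.08 rad, released, at rest; wide tin upright and within 30 mm of its start (horizontal distance between base_center and coaster_top below 0.015 m and z of base_center in the frame of coaster_top between 0.011 and 0.017 m and angle between each of base_center, tin_center, lid_center, cover_center's own z axis and vertical below 0.08 rad and horizontal distance between tin_center and base_center below 0.008 m and z of tin_center in the frame of base_center between 0.026 and 0.032 m and horizontal distance between lid_center and tin_center below 0.006 m and z of lid_center in the frame of tin_center between 0.0375 and 0.0435 m and horizontal distance between cover_center and base_center below 0.006 m and z of cover_center in the frame of base_center between 0.045 and 0.051 m and distance of wide_tin_center from where it was at the start of the episode below 0.03 m and angle between wide_tin_center's own z axis and vertical below 0.15 rad and linear speed of each of base, tin, lid, cover below 0.02 m/s and contact force between the fingers and anything else below 0.2 N); the robot touches nothing.
It fails at once if the wide tin is knocked over or pushed more than 30 mm (distance of wide_tin_center from where it was at the start of the episode above 0.03 m or angle between wide_tin_center's own z axis and vertical above 0.5 rad).
It also fails if it takes over 102 s, if anything falls off the work surface, if the arm or the gripper's body presses on something with over 40 N, if the wrist force passes 120 N, or if a joint passes its speed limit or range.

## Working session

There is one attempt and no reset: what is moved stays moved. The work goes in short steps, Python scripts to look and compute and a shell command to move; the robot and the scene stay as the last step left them, time stands still between calls to the robot, and variables do not carry over. Pictures are saved under pics/ and viewed, and the job is handed in when it is done.

```bash
ls; mkdir -p pics; cat > h.py <<'E'
import numpy as np,cv2
from plant import robot
NAMES=["coaster_top","base_center","tin_center","lid_center","cover_center","wide_tin_center"]
def unproj(p,u,v,d=None):
    K=np.array(p["intrinsics"]);V=np.array(p["view"])
    if d is None: d=p["depth"][int(v),int(u)]
    c=np.array([(u-K[0,2])/K[0,0]*d,-(v-K[1,2])/K[1,1]*d,-d,1])
    return (np.linalg.inv(V)@c)[:3]
def onz(p,u,v,z):
    a=unproj(p,u,v,1.0);b=unproj(p,u,v,1000.0)
    return a+(b-a)*(z-a[2])/(b[2]-a[2])
def proj(p,P):
    K=np.array(p["intrinsics"]);c=np.array(p["view"])@np.append(P,1)
    return (K[0,2]+K[0,0]*c[0]/-c[2],K[1,2]+K[1,1]*(-c[1])/-c[2])
def cloud(p):
    d=p["depth"].astype(float);K=np.array(p["intrinsics"])
    v,u=np.mgrid[0:d.shape[0],0:d.shape[1]]
    c=np.stack([(u-K[0,2])/K[0,0]*d,-(v-K[1,2])/K[1,1]*d,-d,np.ones_like(d)],-1)
    return (c@np.linalg.inv(np.array(p["view"])).T)[...,:3],d>0
def save(p,n): cv2.imwrite("pics/"+n+".png",p["color"][...,::-1])
E
python3 - <<'E'
from h import *
for c in ["top","side","wrist"]:
    p=robot.read_camera(c);save(p,c+"0")
    print(c,np.linalg.inv(np.array(p["view"]))[:3,3].round())
    for n in NAMES:
        if c=="wrist":continue
        for r in robot.pinpoint(p,n)[:3]:
            u,v=r["uv"];print(n,round(r["p"],2),np.round(r["uv"]),unproj(p,u,v).round())
print(robot.get_obs())
E
```

```text
pics
top [339. -49. 998.]
coaster_top 0.7 [157. 260.] [431. 215.  11.]
base_center 0.85 [282. 182.] [589. -38.  14.]
base_center 0.69 [403. 187.] [ 576. -287.   13.]
tin_center 0.84 [406. 241.] [ 466. -289.   -1.]
lid_center 0.63 [323. 246.] [ 454. -118.   33.]
cover_center 0.79 [250. 245.] [450.  22.  95.]
wide_tin_center 0.74 [210. 184.] [592. 113.  -2.]
side [ 484. -648.  621.]
coaster_top 0.58 [226. 158.] [432. 227.   8.]
base_center 0.77 [307. 234.] [588. -36.  13.]
base_center 0.77 [313. 353.] [ 568. -285.   12.]
tin_center 0.59 [242. 354.] [ 464. -308.   58.]
lid_center 0.88 [235. 271.] [ 454. -137.   35.]
wide_tin_center 0.68 [291. 185.] [574. 130.   1.]
wrist [ 347. -583.  375.]
{'t': 0.75, 'qpos': array([-1.17081266e+00,  1.15971966e-01,  1.44156092e+00,  1.59674753e-06,
        1.58402050e+00, -3.77959348e-02]), 'joint_velocities': array([-0.00106401,  0.0026824 , -0.00094968, -0.0001361 , -0.00131676,
       -0.00031188]), 'tau': array([ 9.08363174e-03, -7.31638885e+01, -6.32602787e+01,  2.59695535e-04,
        3.99904529e-04, -6.61729223e-05]), 'tool_pos': array([ 286.14868089, -611.3508046 ,  404.7463277 ]), 'ee_rot': array([1.91703372e-05, 9.76139123e-01, 2.17146061e-01, 4.32166097e-06]), 'ft_force': array([0.13191571, 0.11262893, 0.17473518]), 'ft_torque': array([0.02094927, 0.0115772 , 0.03567591]), 'width': 85.37187766966858}
```

View pics/top0.png

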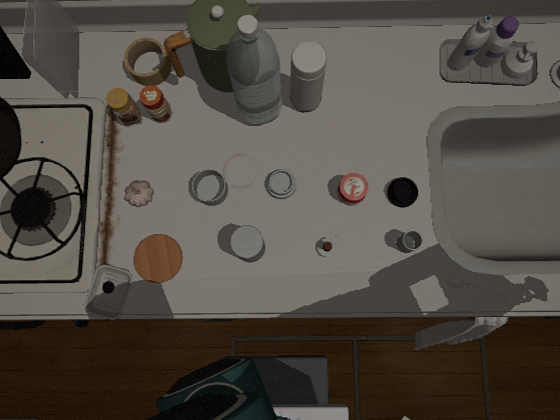

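View pics/side0.png

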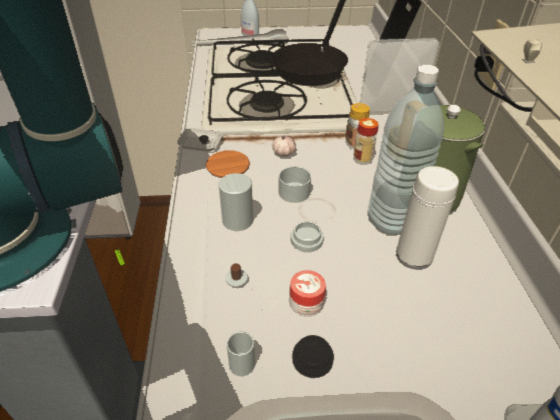

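The steel base is at top px (282,183) and the black look-alike at (403,191). The lid is at (327,246), the slim tin at (409,240), the cover at (247,241), the wide tin at (209,187) and the coaster at (158,258). Next I'll get precise positions.

```bash
cat > loc.py <<'E'
from h import *
def fitc(P,r=None):
    from scipy.optimize import least_squares
    c0=P[:,:2].mean(0)
    if r: f=lambda x:np.hypot(*(P[:,:2]-x[:2]).T)-r; s=least_squares(f,c0,loss="soft_l1",f_scale=1.)
    else: f=lambda x:np.hypot(*(P[:,:2]-x[:2]).T)-x[2]; s=least_squares(f,np.append(c0,25),loss="soft_l1",f_scale=1.)
    return s.x, np.abs(s.fun).mean()
def silcirc(p,m,z,):
    # silhouette contour onto plane z -> min enclosing circle
    cs,_=cv2.findContours(m.astype(np.uint8),0,cv2.CHAIN_APPROX_NONE)
    c=max(cs,key=cv2.contourArea)[:,0]
    return np.array([onz(p,u,v,z) for u,v in c])
E
python3 - <<'E'
from loc import *
G=dict(base_center=(589,-38),tin_center=(466,-289),lid_center=(454,-120),cover_center=(450,22),wide_tin_center=(592,113),coaster_top=(431,215))
top={"base_center":28,"tin_center":58,"lid_center":37,"cover_center":96,"wide_tin_center":45,"coaster_top":10}
for c in ["top","side"]:
    p=robot.read_camera(c);X,ok=cloud(p)
    print(c,"table z",np.median(X[ok&(abs(X[...,0]-520)<20)&(abs(X[...,1]+130)<60)][:,2]))
    for n,g in G.items():
        m=ok&(np.hypot(X[...,0]-g[0],X[...,1]-g[1])<60)
        Q=X[m];z=Q[:,2];t=top[n]
        S=Q[abs(z-t)<3.5]
        print(n,len(S),"mean",S.mean(0).round(1) if len(S) else None,"ext",(np.r_[S.min(0),S.max(0)]).round() if len(S) else None)
        if len(S)>5: 
            f=fitc(S);print("   fit",f[0].round(1),round(f[1],2), "bboxmid",((S.min(0)+S.max(0))/2)[:2].round(1))
        r=robot.silhouettes(p,n)if n!="coaster_top" else []
        for q in r[:2]: print("   sil",round(q["p"],2),q["box"])
    if c=="top":
        np.set_printoptions(linewidth=250)
        # tall things map near workspace
        H=np.zeros((22,40))
        for i in range(22):
            for j in range(40):
                m=ok&(X[...,0]>300+20*i)&(X[...,0]<=320+20*i)&(abs(X[...,1]-(390-20*j))<10)
                H[i,j]=X[m][:,2].max() if m.any() else -1
        for i in range(21,-1,-1): print(300+20*i,' '.join('%3d'%h for h in H[i]))
E
```

```text
top table z -0.872163021335723
base_center 104 mean [585.6 -35.3  27.2] ext [563. -61.  25. 612. -12.  31.]
   fit [588.2 -35.6  24. ] 0.79 bboxmid [587.5 -36.5]
   sil 0.81 [266.9, 169.2, 28.8, 32.3]
   sil 0.59 [389.5, 179.5, 29.2, 26.0]
tin_center 71 mean [ 461.9 -286.5   57.2] ext [ 443. -306.   55.  480. -268.   60.]
   fit [ 461.9 -286.3   18.3] 0.58 bboxmid [ 461.9 -286.6]
   sil 0.92 [394.0, 233.3, 29.0, 21.2]
lid_center 61 mean [ 454.8 -125.3   36.6] ext [ 446. -134.   34.  463. -118.   40.]
   fit [ 454.8 -125.3    6.1] 1.75 bboxmid [ 454.7 -125.8]
   sil 0.52 [314.8, 234.4, 21.0, 22.3]
cover_center 811 mean [457.5  29.3  95.5] ext [428.  -1.  93. 488.  59.  99.]
   fit [457.6  29.2  21.5] 6.0 bboxmid [458.   28.7]
   sil 0.65 [230.2, 226.9, 35.3, 35.0]
wide_tin_center 115 mean [578.2 110.   44.4] ext [545.  77.  42. 612. 142.  48.]
   fit [578.6 109.6  32.7] 0.62 bboxmid [578.4 109.8]
   sil 0.73 [192.7, 168.2, 35.2, 37.6]
   sil 0.17 [265.6, 168.3, 29.8, 29.2]
coaster_top 1744 mean [436.  216.2   9.5] ext [388. 167.   7. 486. 266.  13.]
   fit [436.4 215.8  34.7] 9.7 bbox
[... 4006 characters left out ...]
9.7]
   sil 0.94 [226.4, 334.7, 30.3, 41.1]
lid_center 64 mean [ 453.9 -129.4   35.4] ext [ 446. -139.   34.  463. -121.   37.]
   fit [ 453.7 -129.2    6.2] 1.57 bboxmid [ 454.  -129.7]
   sil 0.58 [224.3, 264.6, 20.8, 23.8]
cover_center 521 mean [457.   23.9  94.5] ext [426.  -5.  93. 486.  56.  97.]
   fit [456.9  24.4  21.4] 5.86 bboxmid [455.9  25.4]
   sil 0.61 [217.9, 171.5, 34.6, 58.8]
wide_tin_center 89 mean [578.5 105.3  43.3] ext [544.  72.  42. 610. 140.  45.]
   fit [577.6 105.9  32.7] 0.87 bboxmid [577.1 106.3]
   sil 0.77 [279.4, 166.2, 31.3, 34.3]
coaster_top 802 mean [434.6 211.1   8.4] ext [387. 165.   7. 483. 262.  12.]
   fit [435.1 211.5  34.4] 9.67 bboxmid [435.4 213.5]
```

```bash
python3 -m inch '[[8.5,2.5,5,0,-0.1],[8.5,5,10,0,-0.2],[8.5,7.5,15,0,-0.3],[8.5,10,20,0,-0.4],[8.5,12.5,25,0,-0.438],[8.5,15,30,0,-0.438],[8.5,17.5,34,0,-0.438],[8.5,20,38,0,-0.438]]' 60
```

```text
t: 2.35
tool_pos: [486.7, -229.7, 405.0]
ee_rot: [0.0, 1.0, -0.0, 0.0]
ft_force: [1.4, -0.9, -0.8]
width: 85.5
```

```bash
python3 -m inch '[[8.5,2.5,5,0,0],[8.5,5,10,0,0],[8.5,8,15,-5,0],[8.5,10.2,19.4,-8,0],[8.5,10.2,19.4,-10,0],[8.5,10.2,19.4,-10,0]]'
python3 - <<'E'
from h import *
for c in ["wrist","side"]:
    p=robot.read_camera(c);save(p,c+"1")
print(robot.get_obs()["tool_pos"],robot.get_obs()["ee_rot"])
E
```

```text
t: 3.1
tool_pos: [588.0, -36.7, 302.8]
ee_rot: [-0.0, 1.0, 0.001, -0.002]
ft_force: [0.8, -0.9, -0.0]
width: 85.2
[588.17610013 -37.77253144 305.75678215] [ 1.00681260e-04  9.99999908e-01 -2.23602534e-04  3.51857574e-04]
```

View pics/wrist1.png

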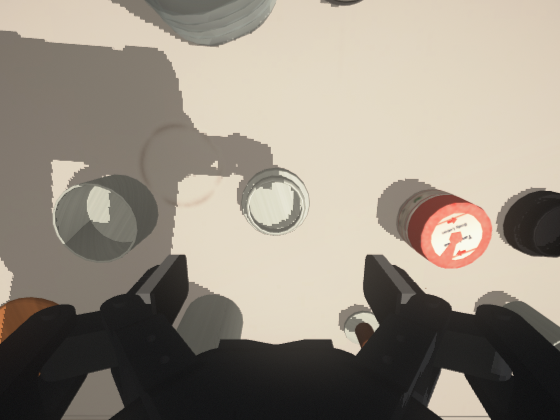

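View pics/side1.png

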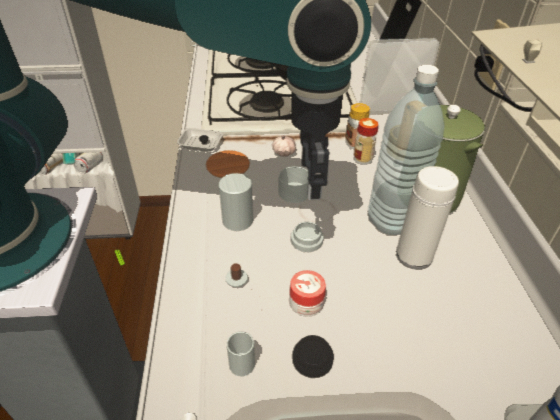

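The wrist view shows the base centred between the open jaws at about (275,202). The jaws open along y. Next: fingertip height and a wrist-camera fix.

```bash
python3 - <<'E'
from loc import *
p=robot.read_camera("side");X,ok=cloud(p)
m=ok&(np.hypot(X[...,0]-588,X[...,1]+37)<70)&(X[...,2]>70)
Q=X[m];print("side tip zmin",np.sort(Q[:,2])[:8].round(1),"y range low",Q[Q[:,2]<Q[:,2].min()+15][:,1].min(),Q[Q[:,2]<Q[:,2].min()+15][:,1].max())
p=robot.read_camera("wrist");X,ok=cloud(p)
m=ok&(X[...,2]>70)&(np.hypot(X[...,0]-588,X[...,1]+37)<70);Q=X[m];print("wrist tips",np.sort(Q[:,2])[:8].round(1),len(Q))
lo=Q[Q[:,2]<Q[:,2].min()+20];print(lo.min(0).round(),lo.max(0).round())
m=ok&(np.hypot(X[...,0]-588,X[...,1]+37)<45)&(X[...,2]<40);Q=X[m]
print(np.histogram(Q[:,2],bins=np.arange(-6,40,3)))
for a,b in [(25,31),(11.5,17)]:
    S=Q[(Q[:,2]>a)&(Q[:,2]<b)];f=fitc(S);print(a,len(S),f[0].round(1),f[1].round(2),((S.min(0)+S.max(0))/2).round(1))
for q in robot.silhouettes(p,"base_center")[:2]:
    print(q["p"],q["box"]);C=silcirc(p,q["region"],14);print(fitc(C),(C.min(0)+C.max(0))/2)
o=robot.get_obs();print(o["tool_pos"])
E
```

```text
side tip zmin [142.7 143.1 143.7 144.  144.5 144.6 144.8 145.1] y range low -97.19490585821745 10.300907919323322
wrist tips [145.5 145.6 145.8 145.8 146.1 146.2 146.3 146.3] 52715
[577. -94. 145.] [601.  18. 165.]
(array([   0,  334, 2892,   27,   16,   24, 1503, 1107,  100,   72,  113,
        527,   10,    0,    0]), array([-6, -3,  0,  3,  6,  9, 12, 15, 18, 21, 24, 27, 30, 33, 36, 39]))
25 616 [589.4 -36.1  23.9] 0.81 [589.2 -35.9  27.8]
11.5 2580 [591.  -36.1  18.9] 6.38 [589.5 -36.3  14.3]
0.98 [242.3, 167.1, 65.0, 68.7]
(array([589.88293501, -35.92432751,  30.56303715]), np.float64(0.433980713060923)) [590.12628485 -35.8273529   14.        ]
0.95 [499.8, 191.2, 59.3, 67.0]
(array([ 569.58017865, -277.49399158,   31.29426617]), np.float64(2.875576198330219)) [ 569.15682552 -278.00301668   14.        ]
[588.12913739 -38.08085815 306.33104118]
```

```bash
python3 -m inch '[[8.5,0.1,0.1,-5,0],[8.5,0.1,0.1,-9,0],[8.5,0.1,0.1,-12,0],[8.5,0.1,0.1,-13.5,0],[8.5,0.1,0.1,-13.5,0],[6.5,0.1,0.1,-13.5,0],[5.5,0.1,0.1,-13.5,0],[5.5,0.1,0.1,-13.5,0]]' 60
python3 -m inch '[[5.5,0,0,0,0],[5.5,0,0,0,0],[5.5,0,0,0,0]]'
python3 - <<'E'
from h import *
for i in range(3): 
    p=robot.read_camera("wrist"); o=robot.get_obs();print(o["tool_pos"].round(2),o["width"],o["ft_force"])
save(p,"w2"); p=robot.read_camera("side");save(p,"s2")
E
```

```text
t: 4.35
tool_pos: [589.7, -36.4, 171.9]
ee_rot: [0.0, 1.0, -0.0, 0.001]
ft_force: [-4.0, -0.3, 9.5]
width: 58.8
t: 4.72
tool_pos: [589.7, -36.4, 171.9]
ee_rot: [0.0, 1.0, -0.0, 0.001]
ft_force: [-2.2, 0.0, 8.7]
width: 58.6
[589.7  -36.41 171.92] 58.578969932199506 [-3.7634066  -0.14241971 10.48088508]
[589.69 -36.42 171.89] 58.58522658161036 [-3.38906936  0.71003816  9.81536788]
[589.7  -36.39 171.91] 58.20900152118307 [-2.8317543   0.01316849 10.28052819]
```

View pics/w2.png

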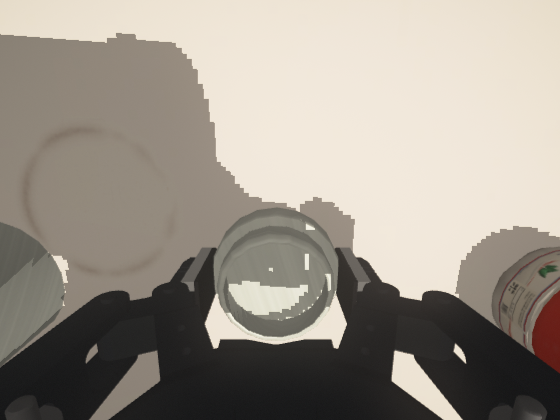

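```bash
python3 - <<'E'
import cv2
i=cv2.imread("pics/s2.png");cv2.imwrite("pics/s2c.png",cv2.resize(i[130:290,220:420],None,fx=4,fy=3.7,interpolation=2))
E
```

```text
(no output)
```

View pics/s2c.png

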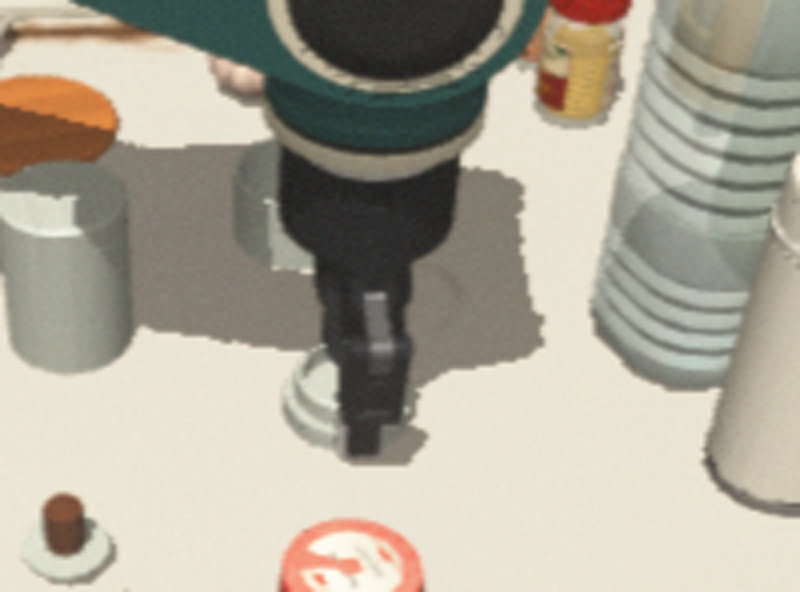

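```bash
python3 -m inch '[[5.5,0,0,1,0],[5.5,0,0,2,0],[5.5,0,0,4,0],[5.5,0,0,6,0],[5.5,0,0,8,0],[5.5,0,0,8,0],[5.5,0,0,8,0]]'
python3 - <<'E'
from h import *
p=robot.read_camera("wrist");save(p,"w3");p=robot.read_camera("side"); 
i=p["color"][...,::-1];cv2.imwrite("pics/s3.png",cv2.resize(i[110:270,220:420],None,fx=4,fy=3.7,interpolation=2))
o=robot.get_obs();print(o["tool_pos"].round(2),o["width"],o["ft_force"])
E
```

```text
t: 5.8
tool_pos: [589.0, -36.3, 249.2]
ee_rot: [-0.0, 1.0, -0.0, -0.0]
ft_force: [0.7, 0.3, -1.5]
width: 59.0
[588.96 -36.31 248.76] 58.23885311298322 [-0.56001566  0.18992978 -2.41614373]
```

View pics/w3.png

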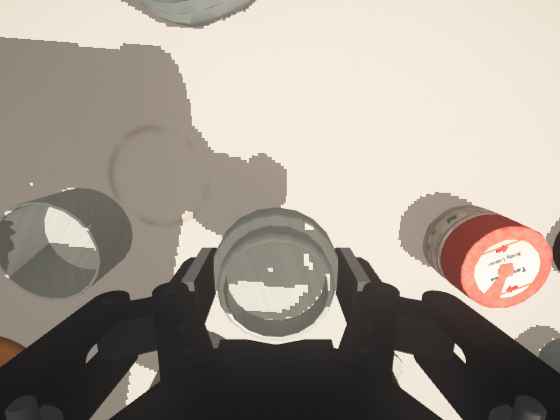

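View pics/s3.png

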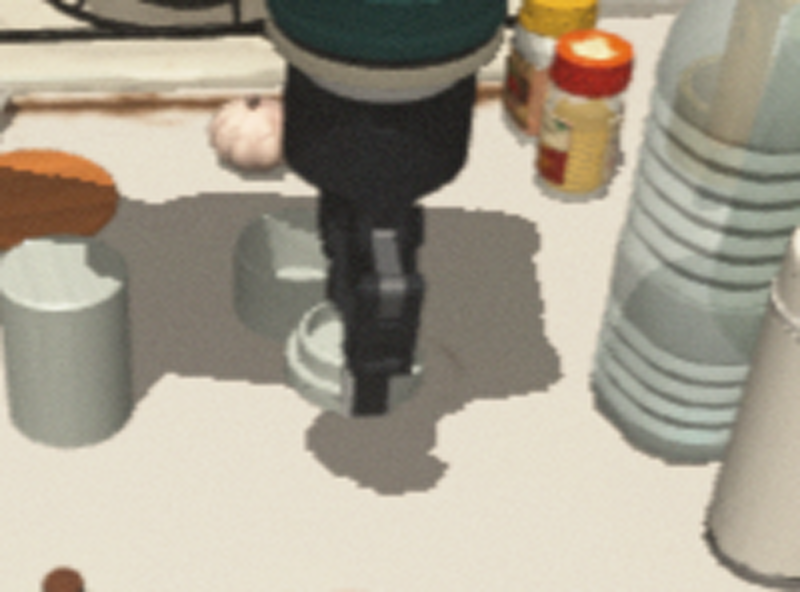

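```bash
python3 -m inch '[[5.5,-1,1,4,0],[5.5,-4,6,6,0],[5.5,-7,11,6,0],[5.5,-10,16,6,0],[5.5,-13,21,6,0],[5.5,-15,25,6,0],[5.5,-15.2,25.2,3,0],[5.5,-15.2,25.2,0,0]]'
python3 -m inch '[[5.5,0,0,-2,0],[5.5,0,0,-4,0],[5.5,0,0,-5,0],[5.5,0,0,-5,0],[5.5,0,0,-5,0]]'
python3 - <<'E'
from h import *
p=robot.read_camera("wrist");save(p,"w4");p=robot.read_camera("side"); 
i=p["color"][...,::-1];cv2.imwrite("pics/s4.png",cv2.resize(i[80:240,120:320],None,fx=4,fy=3.7,interpolation=2))
o=robot.get_obs();print(o["tool_pos"].round(2),o["width"],o["ft_force"])
E
```

```text
t: 6.9
tool_pos: [436.6, 216.3, 248.5]
ee_rot: [0.0, 1.0, 0.001, -0.0]
ft_force: [0.5, 0.0, -1.7]
width: 58.5
t: 7.52
tool_pos: [437.4, 215.7, 200.4]
ee_rot: [-0.0, 1.0, -0.0, 0.0]
ft_force: [0.3, -0.8, -1.6]
width: 58.6
[437.35 215.75 200.47] 58.57882574008071 [ 0.44869109 -0.0360368  -2.22269444]
```

View pics/w4.png

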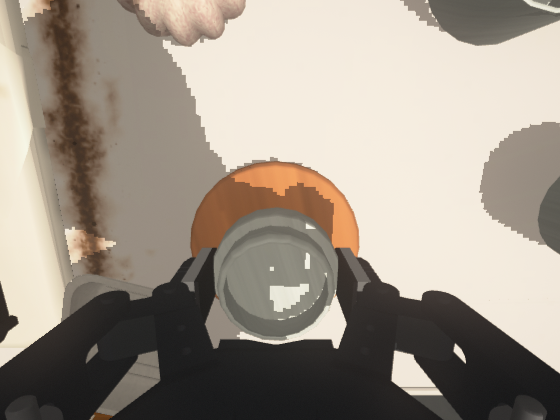

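View pics/s4.png

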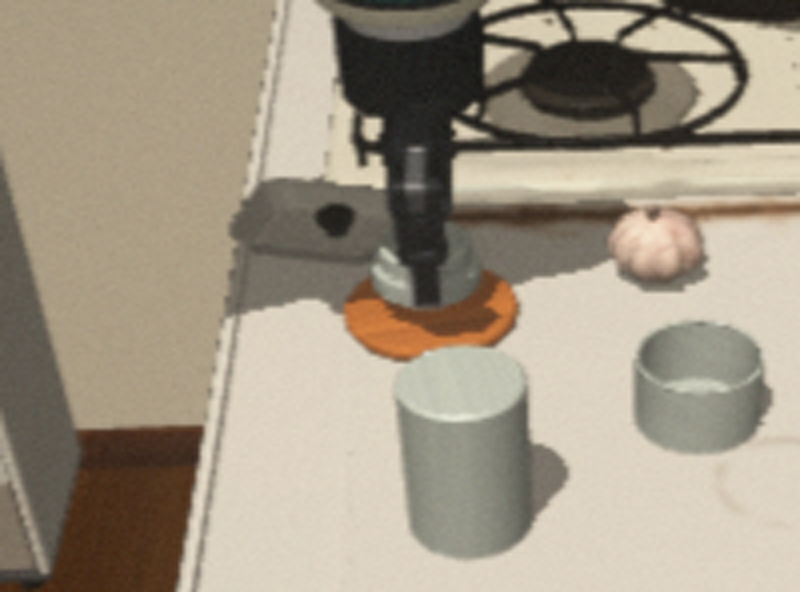

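```bash
python3 -m inch '[[5.5,0,0,-0.8,0],[5.5,0,0,-1.3,0],[5.5,0,0,-1.6,0],[5.5,0,0,-1.8,0],[5.5,0,0,-1.8,0],[5.5,0,0,-1.8,0]]'
```

```text
t: 8.38
tool_pos: [437.2, 215.7, 182.0]
ee_rot: [-0.0, 1.0, -0.0, 0.0]
ft_force: [-4.0, -1.5, 4.5]
width: 58.5
```

```bash
python3 -m inch '[[7,0,0,0,0],[8.5,0,0,0,0],[8.5,0,0,0.2,0.18],[8.5,0,0,0.2,0.36],[8.5,0,0,0.2,0.54],[8.5,0,0,0.2,0.72],[8.5,0,0,0.2,0.9],[8.5,0,0,0.2,1.08]]'
python3 -m inch '[[8.5,0,0,0,0.18],[8.5,0,0,0,0.36],[8.5,0,0,0,0.491],[8.5,0,0,0,0.491],[7.5,0,0,0,0.491],[6,0,0,0,0.491],[5.5,0,0,0,0.491],[5.5,0,0,0,0.491]]' 25
python3 -m inch '[[5.5,0,0,0,0],[5.5,0,0,0,0],[5.5,0,0,0,0]]'
```

```text
t: 9.38
tool_pos: [437.2, 215.7, 183.7]
ee_rot: [0.0, 0.856, 0.517, 0.0]
ft_force: [-0.2, 0.4, -0.1]
width: 84.5
t: 10.38
tool_pos: [437.2, 215.7, 184.0]
ee_rot: [0.0, 0.707, 0.707, 0.0]
ft_force: [-2.8, -1.2, 4.9]
width: 59.7
t: 10.75
tool_pos: [437.2, 215.7, 184.0]
ee_rot: [0.0, 0.707, 0.707, 0.0]
ft_force: [-2.8, -0.9, 5.2]
width: 60.1
```

```bash
python3 -m inch '[[7,0,0,0,0],[8.5,0,0,0,0],[8.5,0,0,3,0],[8.5,0,0,7,0],[8.5,0,0,11,0],[8.5,0,0,13,0],[8.5,0.5,-5,13,0],[8.5,0.7,-10,13,0]]'
python3 -m inch '[[8.5,0.3,-6,0,0],[8.5,0.5,-12,0,0],[8.5,1,-18,0,0],[8.5,1.4,-24,0,0],[8.5,1.7,-30,0,0],[8.5,1.8,-36,0,0],[8.5,1.8,-40.2,0,0],[8.5,1.8,-40.2,0,0]]'
python3 - <<'E'
from loc import *
p=robot.read_camera("top");save(p,"t5");X,ok=cloud(p)
m=ok&(np.hypot(X[...,0]-437,X[...,1]-215)<45)&(X[...,2]>34)&(X[...,2]<42);S=X[m];print(len(S),fitc(S))
m=ok&(np.hypot(X[...,0]-437,X[...,1]-215)<60)&(X[...,2]>6)&(X[...,2]<14);S=X[m];print(len(S),(S.min(0)+S.max(0))/2,S.max(0)-S.min(0))
p=robot.read_camera("wrist");save(p,"w5");X,ok=cloud(p)
m=ok&(np.hypot(X[...,0]-462,X[...,1]+287)<40)&(X[...,2]>53)&(X[...,2]<63);S=X[m];print(len(S),fitc(S),(S.min(0)+S.max(0))/2)
o=robot.get_obs();print(o["tool_pos"].round(2),o["width"],o["ft_force"])
E
```

```text
t: 11.75
tool_pos: [444.0, 114.8, 313.1]
ee_rot: [-0.0, 0.707, 0.708, -0.0]
ft_force: [0.3, 0.2, -0.4]
width: 85.1
t: 12.75
tool_pos: [461.8, -288.6, 312.3]
ee_rot: [-0.001, 0.708, 0.706, -0.0]
ft_force: [0.9, 0.5, -0.5]
width: 85.1
128 (array([437.05002586, 215.88312586,  24.03548888]), np.float64(0.9135345333239744))
1071 [436.71115249 216.45601894   9.98336565] [97.57097201 98.4740844   7.95933357]
512 (array([ 462.78358945, -286.82437817,   18.11628142]), np.float64(0.5420872597591024)) [ 462.42197025 -287.30603761   56.8390304 ]
[ 462.05 -286.37  312.76] 85.10511744315032 [0.11619245 0.95621727 0.13074805]
```

View pics/w5.png

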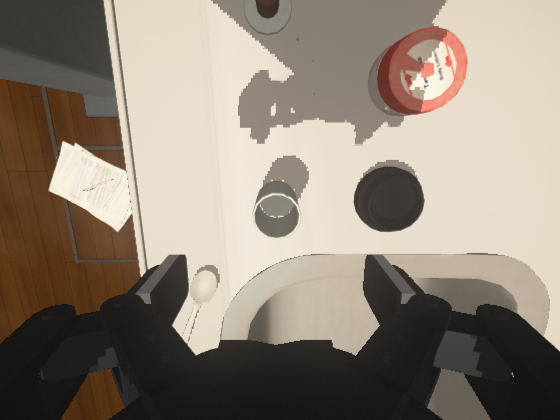

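View pics/t5.png

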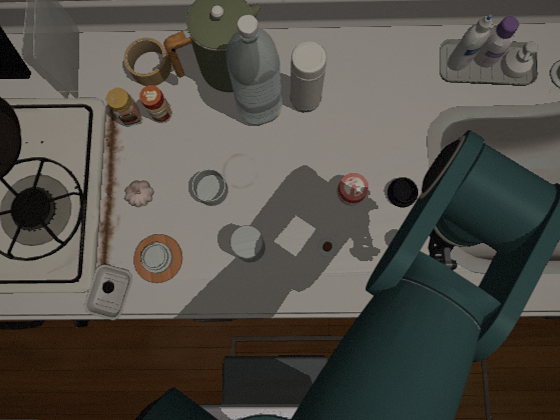

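```bash
python3 -m inch '[[8.5,0,0,-4,0],[8.5,0,0,-8,0],[8.5,0,0,-10,0],[8.5,0,0,-11.2,0],[8.5,0,0,-11.2,0],[6,0,0,-11.2,0],[4.5,0,0,-11.2,0],[3.5,0,0,-11.2,0]]' 25
python3 -m inch '[[3.5,0,0,0,0],[3.5,0,0,0,0],[3.5,0,0,0,0]]'
python3 -m inch '[[5,0,0,0,0],[7,0,0,0,0],[8.5,0,0,0,-0.18],[8.5,0,0,0,-0.36],[8.5,0,0,0,-0.54],[8.5,0,0,0,-0.72],[8.5,0,0,0,-0.9],[8.5,0,0,0,-1.08]]'
```

```text
t: 13.85
tool_pos: [462.3, -286.5, 202.6]
ee_rot: [0.0, 0.707, 0.707, 0.0]
ft_force: [-1.5, -0.1, 3.4]
width: 38.6
t: 14.22
tool_pos: [462.3, -286.5, 202.6]
ee_rot: [0.0, 0.707, 0.707, 0.0]
ft_force: [-2.1, 1.4, 5.5]
width: 38.8
t: 15.22
tool_pos: [462.1, -286.3, 201.6]
ee_rot: [-0.0, 0.971, 0.24, -0.0]
ft_force: [-0.3, -0.4, 0.5]
width: 84.9
```

```bash
python3 -m inch '[[8.5,0,0,0,-0.18],[8.5,0,0,0,-0.36],[8.5,0,0,0,-0.491],[8.5,0,0,0,-0.491],[6,0,0,0,-0.491],[4,0,0,0,-0.491],[3.5,0,0,0,-0.491],[3.5,0,0,0,-0.491]]' 40
python3 -m inch '[[3.5,0,0,0,0],[3.5,0,0,0,0],[3.5,0,0,0,0]]'
python3 -m inch '[[3.5,0,0,2,0],[3.5,0,0,5,0],[3.5,0,0,10,0],[3.5,0,0,14,0],[3.5,0,0,14,0]]'
python3 - <<'E'
from h import *
p=robot.read_camera("wrist");save(p,"w6");o=robot.get_obs();print(o["tool_pos"].round(2),o["width"],o["ft_force"])
E
```

```text
t: 16.23
tool_pos: [462.2, -286.4, 201.9]
ee_rot: [0.0, 1.0, 0.0, 0.0]
ft_force: [-0.2, 1.0, 3.2]
width: 38.1
t: 16.6
tool_pos: [462.2, -286.4, 201.9]
ee_rot: [0.0, 1.0, -0.0, 0.0]
ft_force: [-1.6, 0.9, 4.3]
width: 38.4
t: 17.23
tool_pos: [462.3, -286.4, 346.3]
ee_rot: [0.002, 1.0, -0.0, 0.002]
ft_force: [-0.2, -0.3, -1.5]
width: 38.2
[ 462.1  -286.34  343.8 ] 38.2399396078709 [ 0.03492603 -0.21596482 -1.95295047]
```

View pics/w6.png

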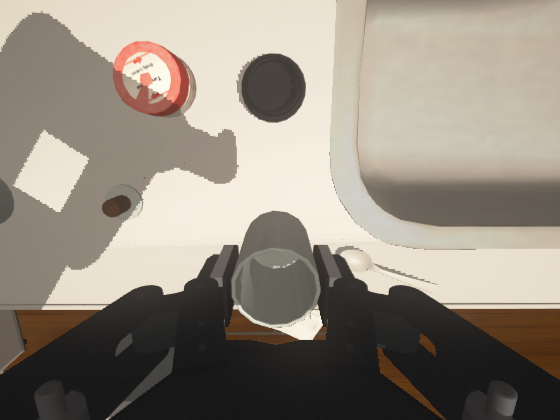

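The tin is held upright. Now over the base.

```bash
python3 -m inch '[[3.5,-0.3,5.5,0,0],[3.5,-0.6,11.5,0,0],[3.5,-0.9,17.5,0,0],[3.5,-1.2,23.5,0,0],[3.5,-1.5,29.5,0,0],[3.5,-2,35.5,0,0],[3.5,-2.5,41.5,0,0],[3.5,-2.5,46,0,0]]'
python3 -m inch '[[3.5,0,4.2,-1,0],[3.5,0,4.2,-4,0],[3.5,0,4.2,-6.5,0],[3.5,0,4.2,-6.5,0],[3.5,0,4.2,-6.5,0]]'
python3 - <<'E'
from h import *
p=robot.read_camera("wrist");save(p,"w7");o=robot.get_obs();print(o["tool_pos"].round(2),o["width"],o["ft_force"])
E
```

```text
t: 18.27
tool_pos: [436.2, 175.8, 340.9]
ee_rot: [0.0, 1.0, 0.001, -0.001]
ft_force: [1.3, -0.5, -1.9]
width: 38.4
t: 18.9
tool_pos: [437.3, 215.6, 277.4]
ee_rot: [-0.0, 1.0, -0.0, 0.0]
ft_force: [-0.3, -0.1, -0.5]
width: 38.2
[437.36 215.59 277.78] 38.061802827226344 [ 1.29626579  0.69142089 -1.43476611]
```

View pics/w7.png

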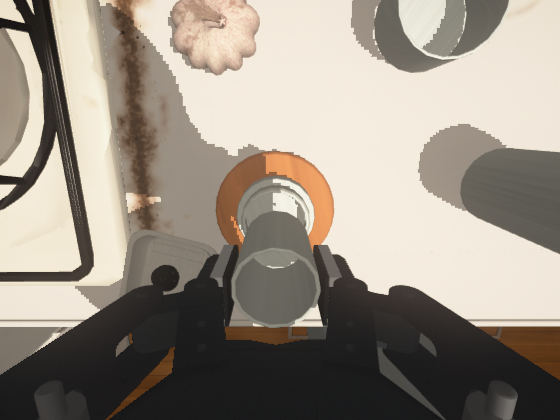

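Aligned. Lowering by 51 mm.

```bash
python3 -m inch '[[3.5,0,0,-2,0],[3.5,0,0,-3.3,0],[3.5,0,0,-4.1,0],[3.5,0,0,-4.7,0],[3.5,0,0,-5.0,0],[3.5,0,0,-5.1,0],[3.5,0,0,-5.1,0]]'
```

```text
t: 19.82
tool_pos: [437.2, 215.7, 226.0]
ee_rot: [-0.0, 1.0, -0.0, 0.0]
ft_force: [0.1, 0.6, -0.7]
width: 38.5
```

```bash
python3 -m inch '[[3.5,0,0,-0.1,0],[3.5,0,0,-0.2,0],[3.5,0,0,-0.2,0],[4.5,0,0,-0.2,0],[5.5,0,0,-0.2,0],[5.5,0,0,-0.2,0]]'
python3 -m inch '[[5.5,0,0,1,0],[5.5,0,0,4,0],[5.5,0,0,8,0],[5.5,0,-2,10,0],[5.5,0.5,-8,10,0],[5.5,1,-14,10,0],[5.5,1.5,-20,10,0],[5.5,1.7,-26,10,0]]'
python3 -m inch '[[5.5,0,-6,0,0],[5.5,0.1,-8.1,0,0],[5.5,0.1,-8.1,0,0],[5.5,0.1,-8.1,0,0]]'
python3 - <<'E'
from loc import *
p=robot.read_camera("top");save(p,"t8");X,ok=cloud(p)
m=ok&(np.hypot(X[...,0]-437,X[...,1]-215)<45)&(X[...,2]>78)&(X[...,2]<86);S=X[m];print(len(S),fitc(S),np.median(S[:,2]))
m=ok&(np.hypot(X[...,0]-437,X[...,1]-215)<45)&(X[...,2]>34)&(X[...,2]<42);S=X[m];print(len(S),fitc(S,24.5),np.median(S[:,2]))
p=robot.read_camera("wrist");save(p,"w8");X,ok=cloud(p)
m=ok&(np.hypot(X[...,0]-455,X[...,1]+125)<35)&(X[...,2]>33)&(X[...,2]<41);S=X[m];print(len(S),S.mean(0),(S.min(0)+S.max(0))/2)
m=ok&(np.hypot(X[...,0]-455,X[...,1]+125)<35)&(X[...,2]>8)&(X[...,2]<14);S=X[m];print(len(S),S.mean(0),(S.min(0)+S.max(0))/2)
o=robot.get_obs();print(o["tool_pos"].round(2),o["width"],o["ft_force"])
E
```

```text
t: 20.58
tool_pos: [437.1, 215.6, 223.6]
ee_rot: [0.0, 1.0, -0.0, -0.0]
ft_force: [-0.2, 0.2, -0.5]
width: 54.7
t: 21.58
tool_pos: [453.8, -46.2, 324.6]
ee_rot: [0.0, 1.0, -0.0, 0.001]
ft_force: [1.7, -0.4, 0.3]
width: 54.9
t: 22.08
tool_pos: [455.2, -124.8, 324.0]
ee_rot: [-0.0, 1.0, -0.0, 0.0]
ft_force: [-0.7, -0.2, -0.2]
width: 55.1
76 (array([437.87856888, 215.44191149,  18.08847551]), np.float64(0.5709183282170759)) 81.07655980297818
128 (array([437.09852293, 216.67948273]), np.float64(2.4516711425267386)) 37.41034316344815
308 [ 456.41744594 -126.31106055   37.54489926] [ 456.06243995 -126.31571961   36.80490192]
798 [ 458.30981146 -126.32173761   11.85897421] [ 455.90587605 -126.45321711   10.96161279]
[ 455.21 -124.42  323.92] 55.13461431960802 [ 0.47876427  0.55359428 -0.60483264]
```

View pics/w8.png

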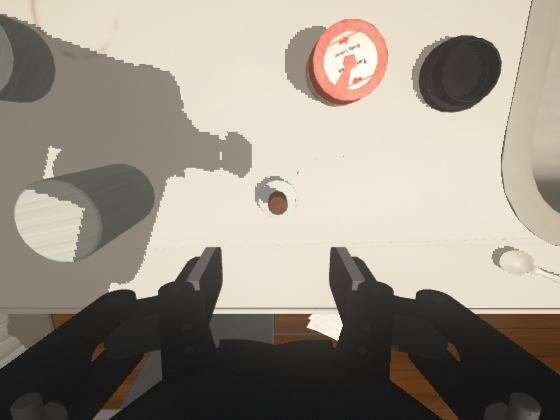

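View pics/t8.png

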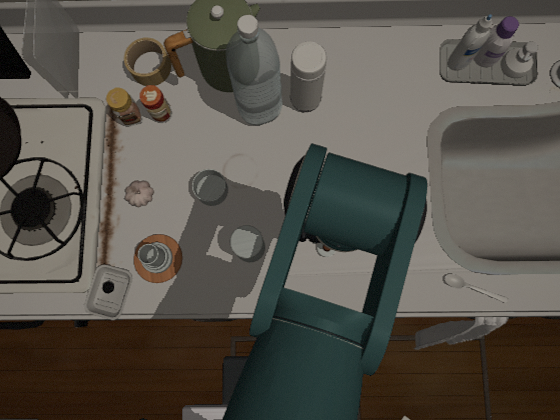

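The tin stands in the base: fit (437.9, 215.4), rim z about 82. The lid is at about (455, -125.5).

```bash
python3 -m inch '[[5.5,0,-0.1,-5,0],[5.5,0,-0.1,-9,0],[5.5,0,-0.1,-12,0],[5.5,0,-0.1,-13.5,0],[5.5,0,-0.1,-13.5,0],[4,0,-0.1,-13.5,0],[2.5,0,-0.1,-13.5,0],[1.4,0,-0.1,-13.5,0]]' 20
python3 -m inch '[[1.4,0,0,0,0],[1.4,0,0,0,0],[1.4,0,0,0,0]]'
python3 -m inch '[[3,0,0,0,0],[5.5,0,0,0,0],[5.5,0,0,0,0.18],[5.5,0,0,0,0.36],[5.5,0,0,0,0.54],[5.5,0,0,0,0.72],[5.5,0,0,0,0.9],[5.5,0,0,0,1.08]]'
python3 -m inch '[[5.5,0,0,0,0.18],[5.5,0,0,0,0.36],[5.5,0,0,0,0.491],[5.5,0,0,0,0.491],[3.5,0,0,0,0.491],[1.4,0,0,0,0.491],[1.4,0,0,0,0.491],[1.4,0,0,0,0.491]]' 30
python3 -m inch '[[1.4,0,0,0,0],[1.4,0,0,0,0]]'
```

```text
t: 23.18
tool_pos: [455.4, -126.4, 189.6]
ee_rot: [0.0, 1.0, -0.0, 0.001]
ft_force: [-0.7, 1.4, 5.6]
width: 17.2
t: 23.55
tool_pos: [455.4, -126.4, 189.7]
ee_rot: [0.0, 1.0, -0.0, 0.001]
ft_force: [-0.6, 1.3, 6.7]
width: 17.0
t: 24.55
tool_pos: [455.1, -126.4, 188.6]
ee_rot: [-0.0, 0.856, 0.517, -0.0]
ft_force: [0.1, -0.9, 0.7]
width: 55.4
t: 25.55
tool_pos: [455.2, -126.4, 188.8]
ee_rot: [0.0, 0.707, 0.707, 0.0]
ft_force: [-0.7, 0.5, 1.7]
width: 17.1
t: 25.8
tool_pos: [455.2, -126.4, 188.8]
ee_rot: [0.0, 0.707, 0.707, 0.0]
ft_force: [0.5, -0.6, 2.0]
width: 17.0
```

```bash
python3 -m inch '[[1.4,0,0,2,0],[1.4,0,0,5,0],[1.4,0,0,10,0],[1.4,0,0,14,0],[1.4,0,0,14,0]]'
python3 - <<'E'
from h import *
p=robot.read_camera("wrist");save(p,"w9");o=robot.get_obs();print(o["tool_pos"].round(2),o["width"],o["ft_force"])
E
```

```text
t: 26.42
tool_pos: [455.4, -126.4, 331.8]
ee_rot: [0.002, 0.707, 0.707, 0.001]
ft_force: [0.4, 0.1, -1.2]
width: 16.9
[ 455.21 -126.36  329.57] 16.834289441700854 [-0.72920984 -0.22833101 -0.97353776]
```

View pics/w9.png

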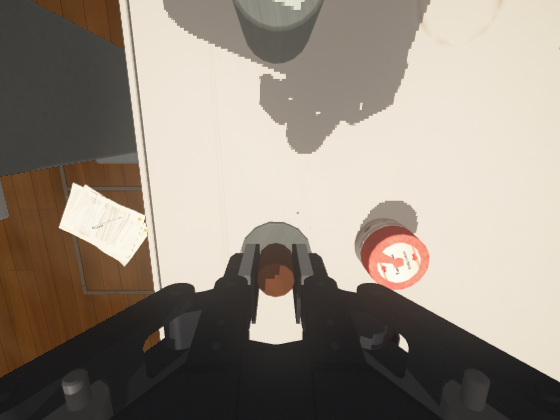

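```bash
python3 -m inch '[[1.4,-0.3,5.5,0,0],[1.4,-0.6,11.5,0,0],[1.4,-0.9,17.5,0,0],[1.4,-1.2,23.5,0,0],[1.4,-1.5,29.5,0,0],[1.4,-1.8,34.2,0,0],[1.4,-1.8,34.2,-3,0],[1.4,-1.8,34.2,-4,0]]'
python3 -m inch '[[1.4,0,0,0,0],[1.4,0,0,0,0]]'
python3 - <<'E'
from loc import *
p=robot.read_camera("wrist");save(p,"w10");o=robot.get_obs();print(o["tool_pos"].round(2),o["width"],o["ft_force"])
p=robot.read_camera("side");i=p["color"][...,::-1];cv2.imwrite("pics/s10.png",cv2.resize(i[60:220,120:320],None,fx=4,fy=3.7,interpolation=2))
E
```

```text
t: 27.48
tool_pos: [436.5, 215.8, 285.6]
ee_rot: [-0.001, 0.707, 0.707, -0.002]
ft_force: [0.4, -0.0, -1.0]
width: 16.8
t: 27.72
tool_pos: [437.4, 215.2, 289.4]
ee_rot: [0.0, 0.707, 0.707, 0.0]
ft_force: [0.6, -0.3, -0.4]
width: 16.7
[437.44 215.25 289.57] 16.459298043365578 [0.27245797 0.33740169 0.10340758]
```

View pics/w10.png

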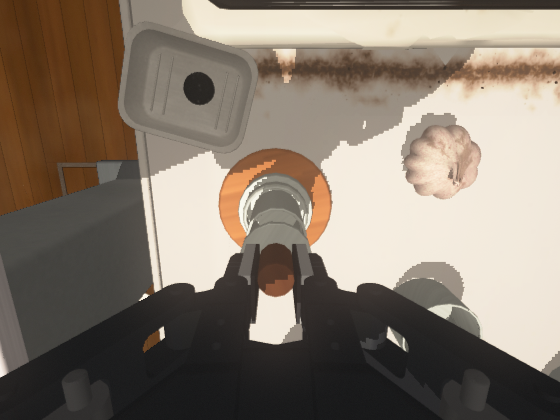

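View pics/s10.png

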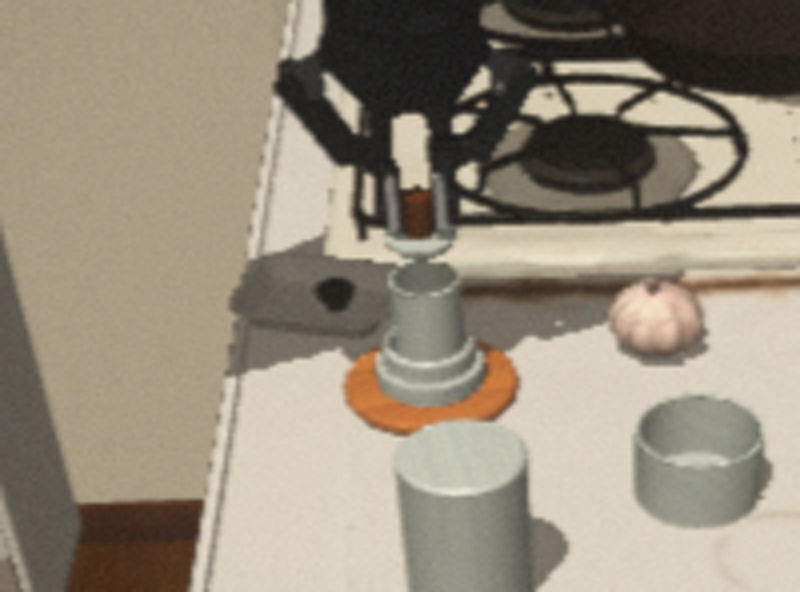

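The lid hangs level and centred above the tin. Lowering it.

```bash
python3 -m inch '[[1.4,0,0.04,-0.8,0],[1.4,0,0.04,-1.3,0],[1.4,0,0.04,-1.7,0],[1.4,0,0.04,-2.1,0],[1.4,0,0.04,-2.4,0],[1.4,0,0.04,-2.5,0],[1.4,0,0.04,-2.5,0]]'
```

```text
t: 28.7
tool_pos: [437.2, 216.1, 263.8]
ee_rot: [0.0, 0.707, 0.707, 0.0]
ft_force: [0.8, -0.2, -0.6]
width: 16.5
```

```bash
python3 -m inch '[[1.4,0,0,-0.1,0],[1.4,0,0,-0.15,0],[1.4,0,0,-0.15,0],[2.5,0,0,-0.15,0],[4,0,0,-0.15,0],[5,0,0,-0.15,0],[5,0,0,-0.15,0]]'
python3 -m inch '[[5,0,0,1,0],[5,0,0,4,0],[5,0,0,8,0],[8.5,0,0,9,0],[8.5,0.5,-6,9,0],[8.5,1,-12,9,0],[8.5,2,-18.5,9,0],[8.5,2,-18.5,9,0]]'
python3 - <<'E'
from loc import *
p=robot.read_camera("top");save(p,"t11");X,ok=cloud(p)
R=np.hypot(X[...,0]-437,X[...,1]-215)<45
for a,b in [(80,91),(106,116),(34,42)]:
    S=X[ok&R&(X[...,2]>a)&(X[...,2]<b)];print(a,len(S),(S.min(0)+S.max(0))/2,(S.max(0)-S.min(0)),np.median(S[:,2]))
p=robot.read_camera("wrist");save(p,"w11");X,ok=cloud(p)
S=X[ok&(np.hypot(X[...,0]-457,X[...,1]-29)<45)&(X[...,2]>91)&(X[...,2]<101)];print(len(S),(S.min(0)+S.max(0))/2,S.max(0)-S.min(0))
o=robot.get_obs();print(o["t"],o["tool_pos"].round(2),o["width"],o["ft_force"])
p=robot.read_camera("side");i=p["color"][...,::-1];cv2.imwrite("pics/s11.png",cv2.resize(i[60:220,120:320],None,fx=4,fy=3.7,interpolation=2))
E
```

```text
t: 29.58
tool_pos: [437.2, 216.0, 262.1]
ee_rot: [-0.0, 0.707, 0.707, -0.0]
ft_force: [0.9, -0.1, -1.0]
width: 49.8
t: 30.58
tool_pos: [457.3, 27.8, 352.1]
ee_rot: [0.0, 0.709, 0.705, -0.0]
ft_force: [-0.0, 0.3, 0.3]
width: 85.0
80 40 [436.57249423 229.94197187  85.37480094] [30.03275136 10.24098618  6.83508527] 85.2996372466846
106 27 [437.36893817 221.2181045  111.36093922] [14.66751095  6.18295189  5.44438561] 111.2755686074629Traceback (most recent call last):
  File "<stdin>", line 5, in <module>
    return umr_minimum(a, axis, None, out, keepdims, initial, where)
ValueError: zero-size array to reduction operation minimum which has no identity
```

```bash
python3 - <<'E'
from loc import *
p=robot.read_camera("wrist");save(p,"w11");X,ok=cloud(p)
S=X[ok&(np.hypot(X[...,0]-457,X[...,1]-29)<45)&(X[...,2]>91)&(X[...,2]<101)];print(len(S),(S.min(0)+S.max(0))/2,S.max(0)-S.min(0))
o=robot.get_obs();print(o["t"],o["tool_pos"].round(2),o["width"],o["ft_force"])
p=robot.read_camera("side");i=p["color"][...,::-1];cv2.imwrite("pics/s11.png",cv2.resize(i[60:220,120:320],None,fx=4,fy=3.7,interpolation=2))
E
```

```text
4455 [458.49239511  29.13180704  95.04473163] [60.34931591 61.17173228  8.02534494]
30.675 [457.15  30.42 352.04] 84.67363325098144 [-1.12899123 -0.08990492 -0.6307468 ]
```

View pics/s11.png

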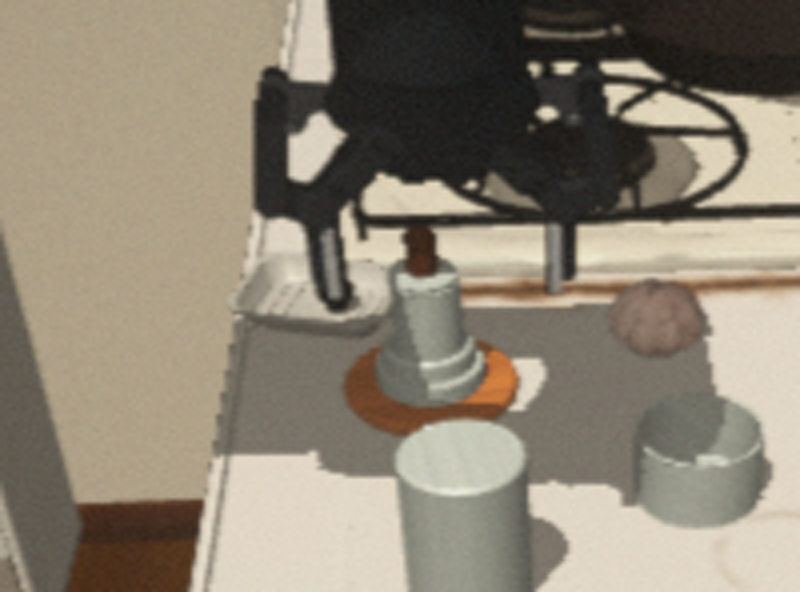

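View pics/w11.png

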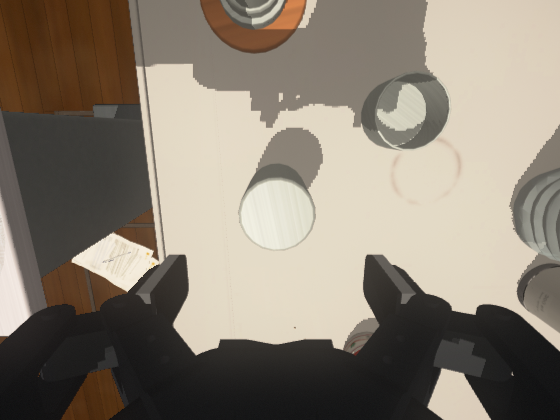

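```bash
python3 -m inch '[[8.5,0.1,-0.1,-5,0],[8.5,0.1,-0.1,-9,0],[8.5,0.1,-0.1,-11.5,0],[8.5,0.1,-0.1,-12.4,0],[8.5,0.1,-0.1,-12.4,0],[7,0.1,-0.1,-12.4,0],[5.5,0.1,-0.1,-12.4,0],[5.5,0.1,-0.1,-12.4,0]]' 25
python3 -m inch '[[5.5,0,0,0,0],[5.5,0,0,0,0],[5.5,0,0,0,0]]'
python3 -m inch '[[7,0,0,0,0],[8.5,0,0,0,0],[8.5,0,0,0,-0.18],[8.5,0,0,0,-0.36],[8.5,0,0,0,-0.54],[8.5,0,0,0,-0.72],[8.5,0,0,0,-0.9],[8.5,0,0,0,-1.08]]'
python3 -m inch '[[8.5,0,0,0,-0.18],[8.5,0,0,0,-0.36],[8.5,0,0,0,-0.491],[8.5,0,0,0,-0.491],[7,0,0,0,-0.491],[5.5,0,0,0,-0.491],[5.5,0,0,0,-0.491],[5.5,0,0,0,-0.491]]' 50
python3 -m inch '[[5.5,0,0,0,0],[5.5,0,0,0,0]]'
```

```text
t: 31.72
tool_pos: [458.5, 30.1, 229.5]
ee_rot: [0.001, 0.707, 0.707, 0.001]
ft_force: [-1.1, 0.4, 5.0]
width: 61.1
t: 32.1
tool_pos: [458.4, 30.1, 229.5]
ee_rot: [0.001, 0.707, 0.707, 0.001]
ft_force: [-1.1, 0.6, 5.9]
width: 61.1
t: 33.1
tool_pos: [458.2, 30.0, 228.3]
ee_rot: [0.0, 0.971, 0.24, 0.0]
ft_force: [-0.3, 0.7, 0.0]
width: 84.9
t: 34.1
tool_pos: [458.3, 30.0, 228.7]
ee_rot: [0.0, 1.0, 0.001, 0.0]
ft_force: [-1.4, -1.6, 5.1]
width: 61.3
t: 34.35
tool_pos: [458.3, 30.0, 228.7]
ee_rot: [0.0, 1.0, 0.001, 0.0]
ft_force: [-2.3, -1.5, 5.8]
width: 61.7
```

```bash
python3 -m inch '[[5.5,0,0,2,0],[5.5,0,0,5,0],[5.5,0,0,10,0],[5.5,0,0,15,0],[5.5,0,0,15.5,0],[5.5,0,0,15.5,0]]'
python3 - <<'E'
from h import *
p=robot.read_camera("wrist");save(p,"w12");o=robot.get_obs();print(o["tool_pos"].round(2),o["width"],o["ft_force"])
p=robot.read_camera("side");save(p,"s12")
E
```

```text
t: 35.1
tool_pos: [458.1, 30.1, 382.5]
ee_rot: [0.0, 1.0, 0.0, -0.0]
ft_force: [-0.0, -1.2, -2.3]
width: 61.5
[458.07  30.06 381.76] 61.48097966854013 [-1.01072456  0.4336739  -1.33291942]
```

View pics/s12.png

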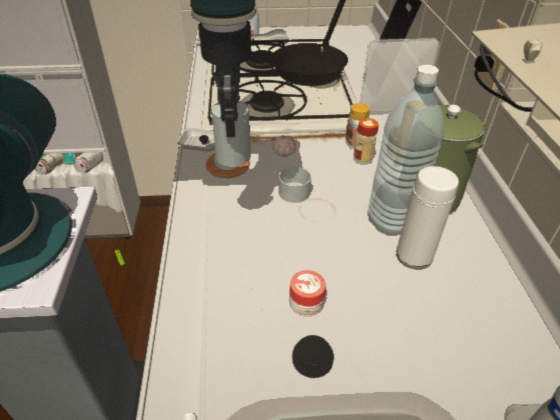

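View pics/w12.png

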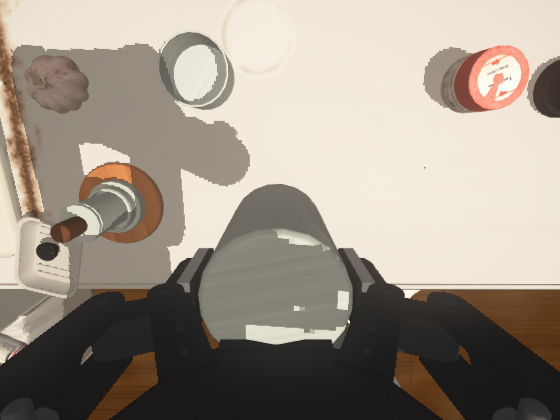

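```bash
python3 -m inch '[[5.5,-0.5,5,0,0],[5.5,-1,10,0,0],[5.5,-1.6,15,0,0],[5.5,-2.1,18.5,0,0],[5.5,-2.1,18.56,0,0],[5.5,-2.1,18.56,-1,0],[5.5,-2.1,18.56,-1,0]]'
python3 - <<'E'
from loc import *
p=robot.read_camera("wrist");save(p,"w13");X,ok=cloud(p)
R=np.hypot(X[...,0]-437,X[...,1]-215)<60
for a,b in [(34,42),(20,28),(6,13)]:
    S=X[ok&R&(X[...,2]>a)&(X[...,2]<b)]
    if len(S)>5:print(a,len(S),S.min(0).round(1),S.max(0).round(1),fitc(S)[0].round(1))
o=robot.get_obs();print(o["tool_pos"].round(2),o["width"],o["ft_force"])
p=robot.read_camera("side");i=p["color"][...,::-1];cv2.imwrite("pics/s13.png",cv2.resize(i[20:220,120:320],None,fx=3.5,fy=3,interpolation=2))
E
```

```text
t: 36.08
tool_pos: [437.2, 214.8, 371.6]
ee_rot: [0.0, 1.0, -0.001, -0.001]
ft_force: [-0.2, -0.7, -1.1]
width: 61.1
34 255 [439.2 190.8  34.3] [463.3 241.2  41.8] [436.7 215.6  24.6]
20 496 [405.8 185.3  20.1] [468.2 266.   27.9] [437.3 215.5  28. ]
6 2219 [415.5 166.6   6.4] [487.1 265.5  12.9] [436.  216.   42.4]
[437.3  214.82 372.34] 61.610556117282826 [ 0.06725915 -0.70473064 -1.51085421]
```

View pics/s13.png

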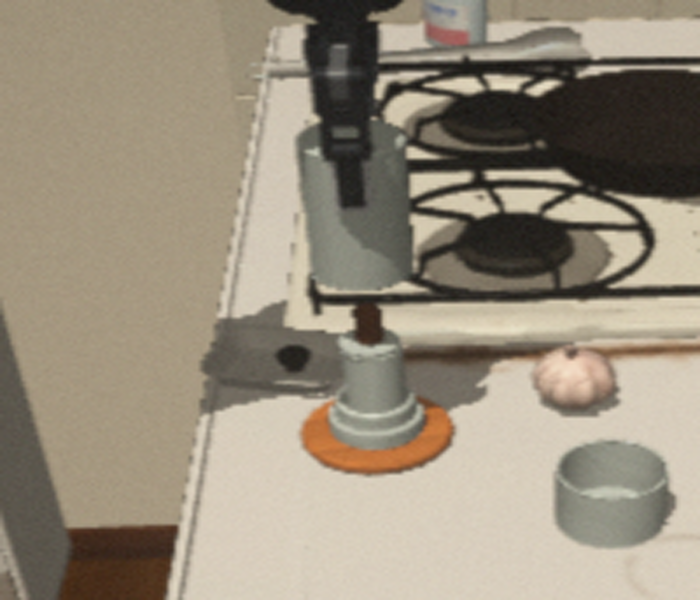

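View pics/w13.png

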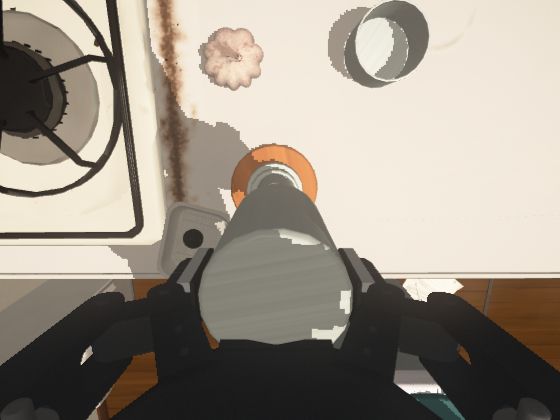

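```bash
python3 -m inch '[[5.5,0,0.05,-2,0],[5.5,0,0.05,-4,0],[5.5,0,0.05,-6,0],[5.5,0,0.05,-8,0],[5.5,0,0.05,-9,0],[5.5,0,0.05,-9.5,0],[5.5,0,0.05,-9.5,0],[5.5,0,0.05,-9.5,0]]'
```

```text
t: 37.17
tool_pos: [437.3, 216.2, 278.8]
ee_rot: [-0.0, 1.0, -0.0, 0.0]
ft_force: [-0.8, 0.8, -1.9]
width: 61.5
```

```bash
python3 -m inch '[[5.5,0,-0.05,-0.4,0],[5.5,0,-0.05,-0.8,0],[5.5,0,-0.05,-1.0,0],[5.5,0,-0.05,-1.0,0]]'
python3 -m inch '[[5.5,0,0,-0.4,0],[5.5,0,0,-0.7,0],[5.5,0,0,-0.9,0],[5.5,0,0,-0.9,0]]'
```

```text
t: 37.67
tool_pos: [437.1, 215.6, 268.0]
ee_rot: [0.0, 1.0, -0.0, -0.0]
ft_force: [-0.3, 1.1, -0.8]
width: 61.8
t: 38.17
tool_pos: [437.1, 215.6, 259.0]
ee_rot: [0.0, 1.0, -0.0, -0.0]
ft_force: [0.7, 0.4, -1.3]
width: 61.8
```

```bash
python3 -m inch '[[5.5,0,0,-0.3,0],[5.5,0,0,-0.5,0],[5.5,0,0,-0.65,0],[5.5,0,0,-0.65,0]]'
```

```text
t: 38.67
tool_pos: [437.2, 215.6, 252.8]
ee_rot: [0.0, 1.0, -0.0, 0.0]
ft_force: [-0.4, -0.4, -0.3]
width: 61.6
```

```bash
python3 -m inch '[[5.5,0,0,-0.1,0],[5.5,0,0,-0.15,0],[5.5,0,0,-0.15,0]]'
python3 -m inch '[[6.5,0,0,0,0],[7.5,0,0,0,0],[8.5,0,0,0,0],[8.5,0,0,0,0],[8.5,0,0,2,0],[8.5,0,0,6,0],[8.5,0,0,11,0],[8.5,0,-4,14,0]]'
python3 -m inch '[[8.5,0,-5,0,0],[8.5,0,-11,0,0],[8.5,0,-17,0,0],[8.5,0,-23,0,0],[8.5,0,-26,0,0],[8.5,0,-26,0,0]]'
python3 - <<'E'
from loc import *
p=robot.read_camera("top");save(p,"t14");X,ok=cloud(p)
S=X[ok&(np.hypot(X[...,0]-437,X[...,1]-215)<50)&(X[...,2]>112)];print(len(S),(S.min(0)+S.max(0))/2,S.max(0)-S.min(0),np.median(S[:,2]))
S=X[ok&(np.hypot(X[...,0]-578,X[...,1]-109)<50)&(abs(X[...,2]-44)<4)];print("wide",fitc(S))
p=robot.read_camera("side");i=p["color"][...,::-1];cv2.imwrite("pics/s14.png",cv2.resize(i[20:220,120:320],None,fx=3.5,fy=3,interpolation=2))
o=robot.get_obs();print(o["tool_pos"].round(2),o["width"],o["ft_force"])
E
```

```text
t: 39.05
tool_pos: [437.4, 215.7, 252.6]
ee_rot: [-0.0, 1.0, -0.0, 0.001]
ft_force: [-3.3, -3.7, 12.9]
width: 61.4
t: 40.05
tool_pos: [436.8, 176.2, 395.2]
ee_rot: [-0.001, 1.0, 0.001, 0.001]
ft_force: [1.1, -1.3, 0.3]
width: 85.1
t: 40.8
tool_pos: [436.8, -86.0, 392.5]
ee_rot: [0.0, 1.0, -0.002, 0.001]
ft_force: [0.2, -0.1, -0.4]
width: 84.9
919 [437.77406048 214.90616746 117.98156478] [60.20204451 60.28616028 11.95488017] 119.27477058718137
wide (array([578.71146448, 109.75647003,  32.68931569]), np.float64(0.6342277899169046))
[437.02 -84.2  392.19] 85.310327106929 [-0.63247395  0.9685989   0.36264652]
```

View pics/s14.png

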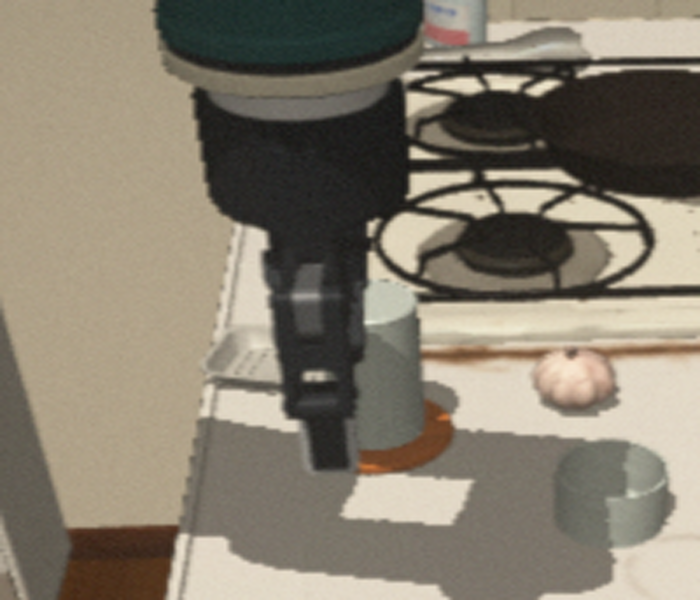

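View pics/t14.png

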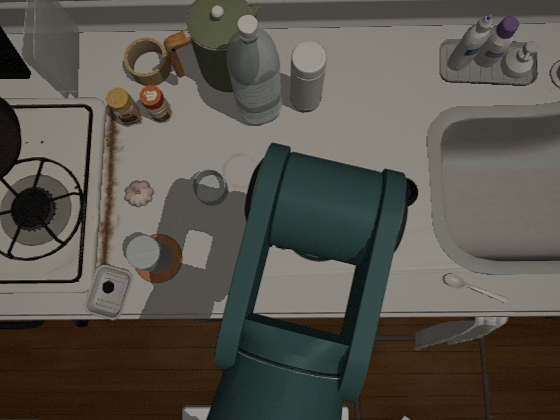

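The cover is seated: top at z about 120, as expected, centre (437.8, 214.9). The wide tin hasn't moved. Letting things settle, then handing in.

```bash
python3 -m inch '[[8.5,0,0,0,0],[8.5,0,0,0,0],[8.5,0,0,0,0],[8.5,0,0,0,0]]'
python3 -c "
from plant import robot
print(robot.close_job())"
```

```text
t: 41.4
tool_pos: [437.2, -84.1, 391.2]
ee_rot: [-0.0, 1.0, 0.0, -0.0]
ft_force: [0.8, -0.1, 0.5]
width: 84.8
the job is handed in; nothing more can be done
None
```

The tea caddy is back together on the coaster and the job is handed in at about 41 s; no verdict was reported. I placed the base, then the slim tin, lid and cover. I squeezed the base, tin, lid and cover from two directions so they sat centred in the gripper's frame.

**Last checks**
- **Base:** it stands within about 1 mm of the coaster's centre.
- **Tin:** its rim measured z ≈ 81–82 mm when it was placed, within about 1 mm of the base's axis.
- **Lid:** the disc measured z ≈ 85.3 mm (86 mm is seated) and the lid looked level in the side view.
- **Cover:** its top measured z ≈ 119.3 mm (120 mm is seated) and its centre lay within about 1 mm of the base's axis.
- **Wide tin:** its position is unchanged to about 0.2 mm.
- **Robot:** the gripper is open, well clear and touching nothing.

**Disagreements**
- The side camera read y about 4 mm lower than the top camera throughout. I trusted the top and wrist cameras, which agreed with where the gripper closed.
- One script stopped partway because the arm hid the base from the top camera; I repeated the look with the wrist and side cameras.
- The lid and tin could not be seen again once the cover was on.

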